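# Switch on the bench in order

## Robot

A 6-joint arm with a two-finger parallel gripper is mounted at the origin on a cart in front of the work surface, level with it; the furniture and walls round the work are solid. World frame = base frame: x ahead of the robot, y to its left, z up, the work surface at z = 0. Lengths are in mm, angles in rad, forces in N, time in s.
With the tool pointing down it reaches from about 325 to 750 mm from the base axis. Payload 7.6 kg.
Tool frame: the origin (TCP) lies on the centre line of the jaws, within the pads' length; the fingertips stand 19 mm ahead of it and the grasp point (between the pads) is the TCP (robot.nose_length is the distance from the TCP to the fingertips, in mm); z points along the fingers, y is the line along which they close (so a half turn about z gives the same grasp; the last joint's range is limited). The gripper opens to 85 mm and grips with 20 to 120 N. Pads are 22 mm wide; open, the fingers measure 114 mm over their backs; the gripper's body (76 mm by 85 mm) begins 54 mm behind the grasp point. The pads swing forward as they close: fully open they stand 13 mm farther back than shut.
Start: joints at [-1.267, 0.052, 1.401, -0, 1.689, -0.07], TCP at [191.732, -488.756, 250.323] pointing down, gripper open.
Joint ranges: [-2.9, 2.9], [-0.91, 2.17], [0.12, 2.37], [-1.06, 4.2], [0.26, 2.73], [-2.93, 2.93]. Speed limits (rad/s): [2.57, 2.57, 3.01, 3.14, 3.14, 3.14].

## Interface

Orientations are given as a rotation vector (axis times angle).
In Python, from cell import observe, eyes, robot gives the robot as it stands.
- The arm moves only by the tool apply_moves, never from a script. Its argument "increments" is one flat list of numbers, 6 for each row, row after row: the shift along the tool's x, y, z in cm, then the turn, a rotation vector about the tool's x, y, z in degrees. A call has 1 to 20 rows; each row shifts and turns the commanded pose from where the row before left it, along the tool's axes as they then stand; what a row does not reach is not made up. A row lasts 1/12 s, in which the tool goes at most 41.7 mm and 7.16 degrees, less where a joint would pass 70% of its speed; a pose out of reach is approached as far as the arm can. A call with a gripper value outside its range is refused whole. "grip" is the closure, from 0 (fully open) to 1 (shut), set as the call begins (left out, the last holds). The fingers move at their own pace and stop on an object; the grip force is fixed at half the most. Time passes only in rows, so rows that do not move let the fingers close. It gives the time, the measured TCP pose, the force, the opening and the grip force at its end, in the units of the state.
- observe(): the state, without advancing time (a new reading comes with each control period).
- eyes.snapshot(name): name is "scene" or "top"; returns (picture, depth): 400x640x3 uint8, blue, green, red; 400x640 float32, mm along the optical axis (not along the pixel's ray), 0 where there is no reading.
- eyes.camera_params(name): a dict with "fx", "fy", "cx", "cy" (pixels), "T" (4x4, takes a point from camera to world coordinates). Camera axes: x right, y up, looking along -z (the intrinsics and any distortion apply to the point x, -y, -z); pixel columns grow to the right and rows downward; lengths in mm; the calibration is good to about 2 mm. A picture is of the moment at which its call begins. camera_params takes no time and is no camera call.
- robot.close_job(): hands the job in; it is judged then, once.
The state is a dict: "t": time; "joints": joint angles; "joint_vel": joint speeds; "joint_efforts": joint torques, N m; "position": TCP position; "ee_rot": TCP orientation; "force": force on the tool from outside, world axes, zero at the start; "wrist_torque": the same for the moment, N m; "finger_gap": finger opening in mm; "grip_force": force on a finger pad.
Only numpy, scipy, OpenCV 4.12 (cv2) and the standard library are available. Lean on these libraries where they do the work, as an engineer would, in place of code of your own. Each camera call takes 0.05 s, during which the arm holds its last target. There are 200 camera calls.

## Task

Switch on the bench in its proper order with the tips of the closed fingers: press the broad round key (mains), then the long bar key (pump), then the small round key (lamp), each one lightly and well past half of its travel, so that it stays down. Press no key before its turn, grasp nothing, and leave the brown vial, the white bottle and the petri dish where they are.

Things in the scene. Friction and masses are not known exactly. Their poses are not given: they have to be found in the camera images.
- broad_key_top (a point): centre of the top face of the black BROAD ROUND key, 44 mm diameter (mains switch). Its switch unit is a grey box on a black rubber foot, 98 mm (x) by 74 mm (y) at the foot, fixed to the worktop, its top 30 mm above it; the flat-topped key rises from the middle of it, its top 50 mm above the worktop when up. The point goes down with the key
- broad_key (a joint): how far the switch under the broad round key is pressed in, straight down, in m: 0 up (off, the start), 0.010 at its stop; on from 0.005. It yields at about 3 N, 5 N at the end of its travel, and stays where it is left. The key's black cap is sprung on it (3 N per mm, 6 mm at most), so the cap goes 1 to 1.7 mm deeper while pressed, springs back that much when let go, and gives softly at the stop
- bar_key_top (a point): centre of the top face of the black LONG BAR key, 56 mm long (along the unit's own y) and 18 mm wide (along x) (pump switch). Its switch unit is a grey box on a black rubber foot, 98 mm (x) by 74 mm (y) at the foot, fixed to the worktop, its top 30 mm above it; the flat-topped key rises from the middle of it, its top 50 mm above the worktop when up. The point goes down with the key
- bar_key (a joint): how far the switch under the long bar key is pressed in, straight down, in m: 0 up (off, the start), 0.010 at its stop; on from 0.005. It yields at about 3 N, 5 N at the end of its travel, and stays where it is left. The key's black cap is sprung on it (3 N per mm, 6 mm at most), so the cap goes 1 to 1.7 mm deeper while pressed, springs back that much when let go, and gives softly at the stop
- small_key_top (a point): centre of the top face of the black SMALL ROUND key, 20 mm diameter (lamp switch). Its switch unit is a grey box on a black rubber foot, 98 mm (x) by 74 mm (y) at the foot, fixed to the worktop, its top 30 mm above it; the flat-topped key rises from the middle of it, its top 50 mm above the worktop when up. The point goes down with the key
- small_key (a joint): how far the switch under the small round key is pressed in, straight down, in m: 0 up (off, the start), 0.010 at its stop; on from 0.005. It yields at about 3 N, 5 N at the end of its travel, and stays where it is left. The key's black cap is sprung on it (3 N per mm, 6 mm at most), so the cap goes 1 to 1.7 mm deeper while pressed, springs back that much when let go, and gives softly at the stop
- brown_vial_mid (a point): centre, half-way up, of a loose brown vial with white cap, 22 mm diameter, 55 mm tall, standing; to be left alone
- white_bottle_mid (a point): centre, half-way up, of a loose small white bottle with white cap, 28 mm diameter, 44 mm tall, standing; to be left alone
- dish_mid (a point): centre, half-way up, of a loose clear petri dish, 55 mm diameter, 14 mm tall, lying flat; to be left alone
- broad_switch: the whole mains switch unit (grey box with the broad round key); origin at the centre of its underside, x along the 98 mm side of the box, y along its 74 mm side, z up
- bar_switch: the whole pump switch unit (grey box with the long bar key); origin at the centre of its underside, x along the 98 mm side of the box, y along its 74 mm side, z up
- small_switch: the whole lamp switch unit (grey box with the small round key); origin at the centre of its underside, x along the 98 mm side of the box, y along its 74 mm side, z up

How it is judged:
By the outcome, as a careful person would: the job done as asked, in the order asked, and still so for the second after the job is handed in, with the robot touching nothing.
It also fails if it takes over 45 s, if anything falls off the work surface, if the arm or the gripper's body presses on something with over 40 N, if the wrist force passes 120 N, or if a joint passes its speed limit or range.

## Working session

There is one attempt and no reset: what is moved stays moved. The work goes in short steps, Python scripts to look and compute and a tool call to move; the robot and the scene stay as the last step left them, time stands still between calls to the robot, and variables do not carry over. Pictures are saved under pics/ and viewed, at most 10 in all, crops included, and the job is handed in when it is done.

Besides the shell and the picture viewer there is one more tool, called after "Call:" as name(argument=value, ...) on one line, values as JSON. apply_moves: Moves the arm, as the interface text tells. Its arguments: {"type":"object","properties":{"increments":{"type":"array"},"grip":{"type":"number"}},"required":["increments"]}

```bash
mkdir -p pics
python3 - <<'E'
from cell import observe, eyes, robot
import numpy as np, cv2
for n in ("top","scene"):
    p,d=eyes.snapshot(n); cv2.imwrite(f"pics/{n}0.png",p); np.savez(f"{n}0.npz",p=p,d=d)
    c=eyes.camera_params(n); print(n,{k:(np.round(v,3).tolist()) for k,v in c.items()})
s=observe(); print(s)
E
```

```text
top {'fx': 421.765, 'fy': 421.765, 'cx': 313.018, 'cy': 205.93, 'T': [[0.019, 0.996, -0.088, 460.701], [-1.0, 0.019, -0.004, 141.415], [-0.002, 0.088, 0.996, 926.884], [0.0, 0.0, 0.0, 1.0]]}
scene {'fx': 453.835, 'fy': 453.835, 'cx': 316.9, 'cy': 197.789, 'T': [[-0.567, 0.544, -0.619, 24.409], [-0.824, -0.385, 0.416, 489.045], [-0.012, 0.746, 0.666, 646.7], [0.0, 0.0, 0.0, 1.0]]}
{'t': 0.1, 'joints': array([-1.26727736e+00,  5.27767960e-02,  1.40164490e+00, -1.54911884e-05,
        1.68862861e+00, -7.02828513e-02]), 'joint_vel': array([-2.11854843e-03, -1.05647743e-03, -2.27766947e-03, -8.14034244e-04,
        5.25804207e-05, -1.45256127e-03]), 'joint_efforts': array([ 6.13414741e-04, -3.82583606e+01, -3.60987067e+01, -1.13274334e-04,
        4.81803101e-03,  5.31943854e-06]), 'position': array([ 191.65685107, -488.49128971,  249.54410471]), 'ee_rot': array([-3.08546095e+00, -5.83482542e-01,  2.90281640e-04]), 'force': array([ 0.51003977,  0.47296497, -1.00522026]), 'wrist_torque': array([-0.01005458, -0.10537668, -0.05589113]), 'grip_force': 0.0, 'finger_gap': 85.17878884541615}
```

View pics/top0.png

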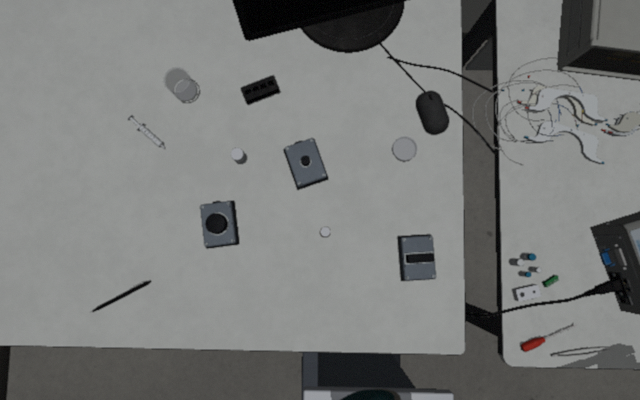

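View pics/scene0.png

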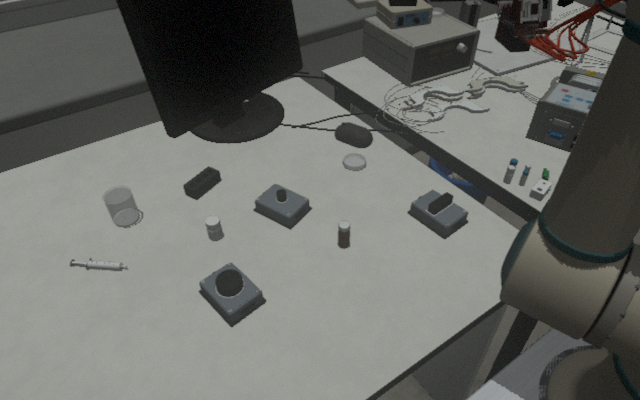

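The top view shows the broad key at about (216,223), the small key at (306,161) and the bar key at (420,258). The bottle is at (238,155), the vial at (325,231) and the dish at (404,149). The scene view agrees, with broad at (229,282), small at (281,195) and bar at (440,204).

```bash
cat > h.py <<'E'
import numpy as np, cv2
from cell import eyes
def ray(n,uv,z):
    c=eyes.camera_params(n);T=c["T"];uv=np.atleast_2d(uv).astype(float)
    d=np.c_[(uv[:,0]-c["cx"])/c["fx"],-(uv[:,1]-c["cy"])/c["fy"],-np.ones(len(uv))]@T[:3,:3].T
    return T[:3,3]+d*((z-T[2,3])/d[:,2])[:,None]
def cloud(n,D):
    c=eyes.camera_params(n);T=c["T"];v,u=np.mgrid[:400,:640]
    P=np.stack([(u-c["cx"])/c["fx"]*D,-(v-c["cy"])/c["fy"]*D,-D],-1)
    return P@T[:3,:3].T+T[:3,3]
E
python3 - <<'E'
from h import *
K={"top":dict(broad=(216,223,24),bar=(420,258,24),small=(306,161,16)),"scene":dict(broad=(229,282,24),bar=(440,204,22),small=(281,195,16))}
for n in K:
    f=np.load(f"{n}0.npz");p,D=f["p"],f["d"];P=cloud(n,D);g=p.max(2)
    for k,(u,v,r) in K[n].items():
        sl=np.s_[v-r:v+r,u-r:u+r]
        m=(g[sl]<50).astype(np.uint8)
        no,l,st,ce=cv2.connectedComponentsWithStats(m)
        i=l[r,r]; mm=l==i if i else np.zeros_like(l,bool)
        c=ce[i]+[u-r,v-r]
        q=P[sl]; zt=(q[...,2]>43)&(q[...,2]<58)&(D[sl]>0)
        print(n,k,"dark",st[i],c,ray(n,c,50).round(1),"| dark med z",np.median(q[...,2][mm]).round(1) if i else None,"| ztop n",zt.sum(),np.median(q[zt],0).round(1),(np.ptp(q[zt],0)).round(0))
        if zt.sum()>5:
            pts=q[zt][:,:2].astype(np.float32); print("   rect",cv2.minAreaRect(pts))
    if n=="top":
        for k,(u,v,h) in dict(bottle=(238,155,44),vial=(325,231,55),dish=(404,149,14)).items(): print(k,ray(n,(u,v),h).round(0),P[v,u].round(0))
E
python3 -c "
import cv2,numpy as np
p=cv2.imread('pics/top0.png')
cv2.imwrite('pics/crop0.png',np.hstack([cv2.resize(p[v-30:v+30,u-30:u+30],(260,260),interpolation=0) for u,v in((216,223),(420,258),(306,161))]))"
```

```text
top broad dark [ 14  15  21  20 339] [215.95575221 223.21828909] [[498.5 345.7  50. ]] | dark med z 48.8 | ztop n 343 [499.4 346.1  48.9] [42. 42. 10.]
   rect ((499.1760559082031, 346.5144958496094), (41.73784255981445, 42.295257568359375), 0.9612313508987427)
top bar dark [ 10  20  28   9 214] [419.51401869 257.76635514] [[435.3 -77.3  50. ]] | dark med z 48.9 | ztop n 237 [436.5 -80.8  48.7] [20. 55.  9.]
   rect ((436.1304626464844, -80.76448822021484), (17.95732307434082, 54.95769119262695), 4.623652458190918)
top small dark [11 11  9 10 67] [305.04477612 160.28358209] [[634.7 163.2  50. ]] | dark med z 48.8 | ztop n 69 [637.4 163.2  49.3] [18. 19.  8.]
   rect ((636.8803100585938, 162.3028564453125), (17.934873580932617, 18.25139808654785), 43.2794075012207)
bottle [[645. 306.  44.]] [645. 306.  44.]
vial [[487. 119.  55.]] [487. 119.  52.]
dish [[671. -53.  14.]] [671. -53.  13.]
scene broad dark [   0    0   48   48 2069] [228.53745771 280.99468342] [[494.  350.8  50. ]] | dark med z None | ztop n 485 [495.9 350.7  50.1] [44. 43. 11.]
   rect ((499.0445251464844, 350.03314208984375), (43.95596694946289, 42.59727096557617), 14.933184623718262)
scene bar dark [ 11  12  23  20 199] [440.7638191  203.31155779] [[427.3 -71.1  50. ]] | dark med z 48.0 | ztop n 227 [432.7 -75.   50.7] [23. 56. 11.]
   rect ((434.9266662597656, -77.86529541015625), (19.131750106811523, 56.1667594909668), 5.810446262359619)
scene small dark [   0    0   32   32 1008] [280.47321429 194.4593254 ] [[629.5 169.6  50. ]] | dark med z None | ztop n 76 [633.7 167.3  50.1] [20. 20. 10.]
   rect ((635.8673706054688, 165.9559326171875), (18.15798568725586, 18.39403533935547), 40.54154586791992)
```

View pics/crop0.png

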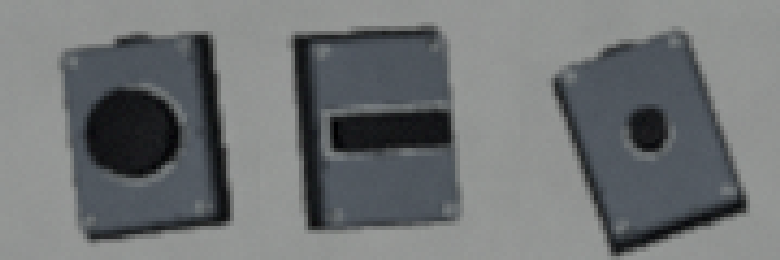

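The sizes match the key faces and the heights come out near 50 mm. The points to use are broad (499,348), bar (435.5,-79.5) and small (636,164). I'll move in over the bench with the fingers closed and stay high.

Call:
apply_moves(increments=[2.37, -1.81, 0.3, 0, 0, 0, 2.37, -1.81, 0.3, 0, 0, 0, 2.37, -1.81, 0.3, 0, 0, 0, 2.37, -1.81, 0.3, 0, 0, 0, 2.37, -1.81, 0.3, 0, 0, 0, 2.37, -1.81, 0.3, 0, 0, 0, 2.37, -1.81, 0.3, 0, 0, 0, 2.37, -1.81, 0.3, 0, 0, 0, 2.37, -1.81, 0.3, 0, 0, 0, 2.37, -1.81, 0.3, 0, 0, 0, 2.37, -1.81, 0.3, 0, 0, 0, 2.37, -1.81, 0.3, 0, 0, 0, 2.37, -1.81, 0.3, 0, 0, 0, 2.37, -1.81, 0.3, 0, 0, 0, 2.37, -1.81, 0.3, 0, 0, 0, 2.37, -1.81, 0.3, 0, 0, 0, 0, 0, 0, 0, 0, 0, 0, 0, 0, 0, 0, 0], grip=1)

```text
t: 1.6
position: [439.1, -79.6, 201.6]
ee_rot: [-3.086, -0.588, 0.002]
force: [0.3, 0.0, -0.2]
finger_gap: -0.2
grip_force: 0.0
```

```bash
cat > go.py <<'E'
import sys,numpy as np
from scipy.spatial.transform import Rotation as R
from cell import observe,robot
s=observe();M=R.from_rotvec(s["ee_rot"])
t=np.array([float(a) for a in sys.argv[1:4]])
print(s["t"].__round__(2),s["position"].round(2),M.as_matrix()[:,2].round(4),"F",s["force"].round(2),"gap",round(s["finger_gap"],1),"nose",robot.nose_length,"joints",s["joints"].round(2))
print("tool cm:",(M.inv().apply(t-s["position"])/10).round(3))
E
python3 go.py 499 348 130
```

```text
1.6 [439.06 -79.58 201.63] [-1.5e-03  2.0e-04 -1.0e+00] F [ 0.3   0.01 -0.18] gap -0.2 nose 19.0 joints [-0.26 -0.15  1.7  -0.    1.6   0.93]
tool cm: [ 21.311 -37.551   7.162]
```

Call:
apply_moves(increments=[1.33, -2.35, 0.45, 0, 0, 0, 1.33, -2.35, 0.45, 0, 0, 0, 1.33, -2.35, 0.45, 0, 0, 0, 1.33, -2.35, 0.45, 0, 0, 0, 1.33, -2.35, 0.45, 0, 0, 0, 1.33, -2.35, 0.45, 0, 0, 0, 1.33, -2.35, 0.45, 0, 0, 0, 1.33, -2.35, 0.45, 0, 0, 0, 1.33, -2.35, 0.45, 0, 0, 0, 1.33, -2.35, 0.45, 0, 0, 0, 1.33, -2.35, 0.45, 0, 0, 0, 1.33, -2.35, 0.45, 0, 0, 0, 1.33, -2.35, 0.45, 0, 0, 0, 1.33, -2.35, 0.45, 0, 0, 0, 1.33, -2.35, 0.45, 0, 0, 0, 1.33, -2.35, 0.45, 0, 0, 0, 0, 0, 0, 0, 0, 0, 0, 0, 0, 0, 0, 0, 0, 0, 0, 0, 0, 0])

```text
t: 3.18
position: [500.2, 345.8, 130.2]
ee_rot: [3.086, 0.582, -0.001]
force: [0.3, -0.4, 0.6]
finger_gap: 0.3
grip_force: 0.0
```

```bash
python3 go.py 499 348 74
python3 - <<'E'
from h import *
p,D=eyes.snapshot("scene"); cv2.imwrite("pics/s1.png",cv2.resize(p[130:330,130:400],None,fx=2.5,fy=2.5))
E
```

```text
3.18 [500.19 345.82 130.16] [-2.e-04 -8.e-04 -1.e+00] F [ 0.25 -0.4   0.62] gap 0.3 nose 19.0 joints [ 0.54  0.35  1.3  -0.    1.49  1.74]
tool cm: [-0.029 -0.25   5.616]
```

View pics/s1.png

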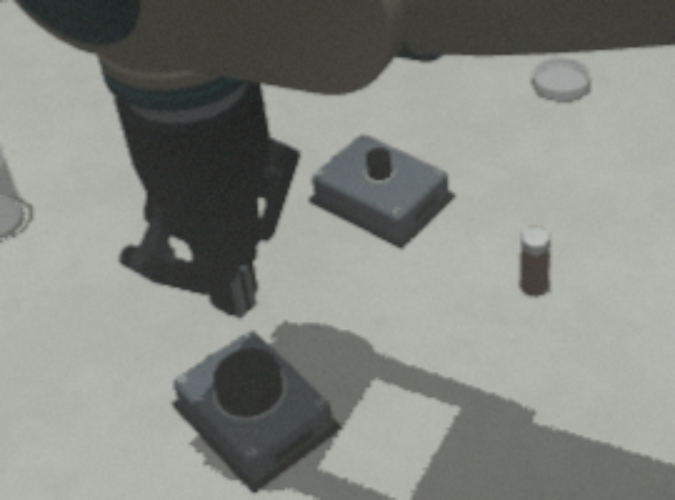

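The crop shows the closed fingertips at about (235,305), above the broad key at (248,382). I'll come down to about 4 mm above it.

Call:
apply_moves(increments=[0, -0.2, 0.9, 0, 0, 0, 0, 0, 0.9, 0, 0, 0, 0, 0, 0.9, 0, 0, 0, 0, 0, 0.9, 0, 0, 0, 0, 0, 0.8, 0, 0, 0, 0, 0, 0.6, 0, 0, 0, 0, 0, 0.4, 0, 0, 0, 0, 0, 0.2, 0, 0, 0, 0, 0, 0, 0, 0, 0, 0, 0, 0, 0, 0, 0, 0, 0, 0, 0, 0, 0])

```text
t: 4.15
position: [499.3, 349.1, 74.8]
ee_rot: [-3.087, -0.584, -0.001]
force: [-0.1, 0.2, 1.1]
finger_gap: -0.2
grip_force: 0.0
```

Call:
apply_moves(increments=[0, 0, 0.1, 0, 0, 0, 0, 0, 0.1, 0, 0, 0, 0, 0, 0.1, 0, 0, 0, 0, 0, 0.1, 0, 0, 0, 0, 0, 0.1, 0, 0, 0, 0, 0, 0.1, 0, 0, 0, 0, 0, 0.1, 0, 0, 0, 0, 0, 0, 0, 0, 0, 0, 0, 0, 0, 0, 0])

```text
t: 4.9
position: [499.1, 348.9, 67.4]
ee_rot: [3.087, 0.584, 0.0]
force: [-1.0, -0.4, 2.1]
finger_gap: -0.0
grip_force: 1.1
```

Call:
apply_moves(increments=[0, 0, 0.1, 0, 0, 0, 0, 0, 0.1, 0, 0, 0, 0, 0, 0.1, 0, 0, 0, 0, 0, 0.1, 0, 0, 0, 0, 0, 0.1, 0, 0, 0, 0, 0, 0, 0, 0, 0, 0, 0, 0, 0, 0, 0])

```text
t: 5.48
position: [499.1, 348.9, 62.3]
ee_rot: [3.087, 0.584, 0.0]
force: [-0.9, -1.0, 3.5]
finger_gap: 0.3
grip_force: 1.6
```

Call:
apply_moves(increments=[0, 0, 0.1, 0, 0, 0, 0, 0, 0.1, 0, 0, 0, 0, 0, 0.1, 0, 0, 0, 0, 0, 0, 0, 0, 0, 0, 0, 0, 0, 0, 0])

```text
t: 5.9
position: [499.1, 348.9, 59.2]
ee_rot: [3.087, 0.584, 0.0]
force: [-0.7, -0.4, 3.9]
finger_gap: 0.1
grip_force: 1.9
```

Call:
apply_moves(increments=[0, 0, -0.2, 0, 0, 0, 0, 0, -0.5, 0, 0, 0, 0, 0, -1, 0, 0, 0, 0, 0, -1.5, 0, 0, 0, 0, 0, -1.5, 0, 0, 0, 0, 0, -1.5, 0, 0, 0, 0, 0, -1, 0, 0, 0, 0, 0, -0.5, 0, 0, 0, 0, 0, 0, 0, 0, 0, 0, 0, 0, 0, 0, 0])

```text
t: 6.73
position: [498.9, 348.8, 135.9]
ee_rot: [3.087, 0.584, -0.001]
force: [-0.4, 0.2, -0.4]
finger_gap: 0.1
grip_force: 0.0
```

```bash
python3 go.py 435.5 -79.5 130
python3 - <<'E'
from h import *
p,D=eyes.snapshot("scene");P=cloud("scene",D); D0=np.load("scene0.npz")["d"];P0=cloud("scene",D0)
m=np.zeros_like(D,bool);m[258:308,205:255]=1
for Q in(P0,P):
    q=Q[m]; k=(np.hypot(q[:,0]-498,q[:,1]-349)<15)&(q[:,2]<60)&(q[:,2]>33); print(k.sum(),np.median(q[k],0).round(1))
E
```

```text
6.73 [498.94 348.81 135.87] [-3.e-04 -3.e-04 -1.e+00] F [-0.35  0.19 -0.42] gap 0.1 nose 19.0 joints [ 0.55  0.35  1.29 -0.    1.5   1.75]
tool cm: [-21.544  37.557   0.604]
210 [497.6 348.9  50.5]
204 [497.5 349.1  41.9]
```

The broad key is down about 8.5 mm and staying there. Next is the bar key.

Call:
apply_moves(increments=[-1.35, 2.35, 0, 0, 0, 0, -1.35, 2.35, 0, 0, 0, 0, -1.35, 2.35, 0, 0, 0, 0, -1.35, 2.35, 0, 0, 0, 0, -1.35, 2.35, 0, 0, 0, 0, -1.35, 2.35, 0, 0, 0, 0, -1.35, 2.35, 0, 0, 0, 0, -1.35, 2.35, 0, 0, 0, 0, -1.35, 2.35, 0, 0, 0, 0, -1.35, 2.35, 0, 0, 0, 0, -1.35, 2.35, 0, 0, 0, 0, -1.35, 2.35, 0, 0, 0, 0, -1.35, 2.35, 0, 0, 0, 0, -1.35, 2.35, 0, 0, 0, 0, -1.35, 2.35, 0, 0, 0, 0, -1.35, 2.35, 0, 0, 0, 0, 0, 0, 0, 0, 0, 0, 0, 0, 0, 0, 0, 0, 0, 0, 0, 0, 0, 0])

```text
t: 8.37
position: [435.0, -79.6, 135.6]
ee_rot: [-3.086, -0.583, 0.002]
force: [0.1, 0.2, 0.6]
finger_gap: -0.3
grip_force: 0.0
```

```bash
python3 go.py 435.5 -79.5 74
```

```text
8.37 [435.02 -79.59 135.63] [-1.2e-03  6.0e-04 -1.0e+00] F [0.08 0.17 0.6 ] gap -0.3 nose 19.0 joints [-0.26 -0.12  1.8   0.    1.46  0.93]
tool cm: [0.053 0.015 6.163]
```

Call:
apply_moves(increments=[0, 0, 1, 0, 0, 0, 0, 0, 1, 0, 0, 0, 0, 0, 1, 0, 0, 0, 0, 0, 1, 0, 0, 0, 0, 0, 0.9, 0, 0, 0, 0, 0, 0.7, 0, 0, 0, 0, 0, 0.4, 0, 0, 0, 0, 0, 0.2, 0, 0, 0, 0, 0, 0, 0, 0, 0, 0, 0, 0, 0, 0, 0])

```text
t: 9.2
position: [435.5, -80.1, 74.6]
ee_rot: [3.087, 0.584, 0.001]
force: [1.2, -0.2, 0.7]
finger_gap: -0.4
grip_force: 0.0
```

Call:
apply_moves(increments=[0, 0, 0.1, 0, 0, 0, 0, 0, 0.1, 0, 0, 0, 0, 0, 0.1, 0, 0, 0, 0, 0, 0.1, 0, 0, 0, 0, 0, 0.1, 0, 0, 0, 0, 0, 0.1, 0, 0, 0, 0, 0, 0.1, 0, 0, 0, 0, 0, 0.1, 0, 0, 0, 0, 0, 0.1, 0, 0, 0, 0, 0, 0, 0, 0, 0, 0, 0, 0, 0, 0, 0])

```text
t: 10.12
position: [435.4, -80.0, 65.4]
ee_rot: [3.087, 0.584, 0.0]
force: [-1.1, 0.2, 2.4]
finger_gap: 0.1
grip_force: 1.4
```

Call:
apply_moves(increments=[0, 0, 0.1, 0, 0, 0, 0, 0, 0.1, 0, 0, 0, 0, 0, 0.1, 0, 0, 0, 0, 0, 0.1, 0, 0, 0, 0, 0, 0.1, 0, 0, 0, 0, 0, 0.1, 0, 0, 0, 0, 0, 0, 0, 0, 0, 0, 0, 0, 0, 0, 0])

```text
t: 10.78
position: [435.3, -80.0, 59.3]
ee_rot: [3.087, 0.584, 0.0]
force: [-1.2, 0.2, 3.4]
finger_gap: 0.0
grip_force: 1.9
```

Call:
apply_moves(increments=[0, 0, -0.2, 0, 0, 0, 0, 0, -0.5, 0, 0, 0, 0, 0, -1, 0, 0, 0, 0, 0, -1.5, 0, 0, 0, 0, 0, -1.5, 0, 0, 0, 0, 0, -1.5, 0, 0, 0, 0, 0, -1, 0, 0, 0, 0, 0, -0.5, 0, 0, 0, 0, 0, 0, 0, 0, 0, 0, 0, 0, 0, 0, 0])

```text
t: 11.62
position: [435.1, -80.0, 136.0]
ee_rot: [-3.087, -0.584, 0.0]
force: [-0.4, -0.5, 0.2]
finger_gap: 0.2
grip_force: 0.0
```

```bash
python3 go.py 636 164 135
python3 - <<'E'
from h import *
p,D=eyes.snapshot("scene");P=cloud("scene",D);P0=cloud("scene",np.load("scene0.npz")["d"])
for x,y,r in((498,349,15),(434,-78,7),(635,165,6)):
  for Q in(P0,P):
    q=Q.reshape(-1,3); k=(np.hypot(q[:,0]-x,q[:,1]-y)<r)&(q[:,2]<60)&(q[:,2]>33); print(k.sum(),np.median(q[k],0).round(1))
E
```

```text
11.62 [435.14 -79.98 136.01] [-3.e-04 -0.e+00 -1.e+00] F [-0.37 -0.53  0.21] gap 0.2 nose 19.0 joints [-0.27 -0.12  1.8  -0.    1.46  0.93]
tool cm: [ 27.607 -15.38    0.095]
210 [497.6 348.9  50.5]
206 [497.8 349.2  42. ]
36 [431.8 -77.9  51.2]
30 [433.  -78.3  42.4]
18 [634.5 165.5  50.9]
20 [634.3 165.5  50.8]
```

The bar key is down about 8.8 mm and the small key is still up. The small key comes next.

Call:
apply_moves(increments=[2.3, -1.28, 0, 0, 0, 0, 2.3, -1.28, 0, 0, 0, 0, 2.3, -1.28, 0, 0, 0, 0, 2.3, -1.28, 0, 0, 0, 0, 2.3, -1.28, 0, 0, 0, 0, 2.3, -1.28, 0, 0, 0, 0, 2.3, -1.28, 0, 0, 0, 0, 2.3, -1.28, 0, 0, 0, 0, 2.3, -1.28, 0, 0, 0, 0, 2.3, -1.28, 0, 0, 0, 0, 2.3, -1.28, 0, 0, 0, 0, 2.3, -1.28, 0, 0, 0, 0, 0, 0, 0, 0, 0, 0, 0, 0, 0, 0, 0, 0, 0, 0, 0, 0, 0, 0])

```text
t: 12.92
position: [635.5, 163.3, 135.0]
ee_rot: [3.087, 0.584, -0.004]
force: [-0.1, 0.6, 0.3]
finger_gap: -0.0
grip_force: 0.0
```

```bash
python3 go.py 636 164 74
```

```text
12.92 [635.53 163.34 134.99] [-2.1e-03 -8.0e-04 -1.0e+00] F [-0.09  0.55  0.3 ] gap -0.0 nose 19.0 joints [ 0.2   0.48  1.12 -0.    1.54  1.39]
tool cm: [ 0.081 -0.044  6.099]
```

Call:
apply_moves(increments=[0, 0, 1, 0, 0, 0, 0, 0, 1, 0, 0, 0, 0, 0, 1, 0, 0, 0, 0, 0, 1, 0, 0, 0, 0, 0, 0.9, 0, 0, 0, 0, 0, 0.6, 0, 0, 0, 0, 0, 0.4, 0, 0, 0, 0, 0, 0.2, 0, 0, 0, 0, 0, 0, 0, 0, 0, 0, 0, 0, 0, 0, 0])

```text
t: 13.75
position: [636.4, 163.8, 75.7]
ee_rot: [3.087, 0.584, 0.001]
force: [-0.4, 0.7, 0.2]
finger_gap: -0.0
grip_force: 0.0
```

Call:
apply_moves(increments=[0, 0, 0.1, 0, 0, 0, 0, 0, 0.1, 0, 0, 0, 0, 0, 0.1, 0, 0, 0, 0, 0, 0.1, 0, 0, 0, 0, 0, 0.1, 0, 0, 0, 0, 0, 0.1, 0, 0, 0, 0, 0, 0.1, 0, 0, 0, 0, 0, 0.1, 0, 0, 0, 0, 0, 0.1, 0, 0, 0, 0, 0, 0, 0, 0, 0, 0, 0, 0, 0, 0, 0])

```text
t: 14.67
position: [636.2, 163.8, 66.5]
ee_rot: [3.087, 0.584, 0.0]
force: [-0.8, 0.1, 2.5]
finger_gap: -0.0
grip_force: 1.3
```

Call:
apply_moves(increments=[0, 0, 0.1, 0, 0, 0, 0, 0, 0.1, 0, 0, 0, 0, 0, 0.1, 0, 0, 0, 0, 0, 0.1, 0, 0, 0, 0, 0, 0.1, 0, 0, 0, 0, 0, 0.1, 0, 0, 0, 0, 0, 0.1, 0, 0, 0, 0, 0, 0, 0, 0, 0, 0, 0, 0, 0, 0, 0])

```text
t: 15.42
position: [636.2, 163.8, 59.3]
ee_rot: [3.087, 0.584, 0.0]
force: [-0.7, -0.1, 4.3]
finger_gap: 0.4
grip_force: 1.9
```

Call:
apply_moves(increments=[0, 0, -0.2, 0, 0, 0, 0, 0, -0.5, 0, 0, 0, 0, 0, -1, 0, 0, 0, 0, 0, -1.5, 0, 0, 0, 0, 0, -1.5, 0, 0, 0, 0, 0, -1.5, 0, 0, 0, 0, 0, -1, 0, 0, 0, 0, 0, -0.5, 0, 0, 0, 0, 0, 0, 0, 0, 0, 0, 0, 0, 0, 0, 0])

```text
t: 16.25
position: [636.0, 163.7, 135.9]
ee_rot: [3.087, 0.584, -0.001]
force: [-0.6, -0.5, -0.8]
finger_gap: -0.1
grip_force: 0.0
```

Run:
```python
from h import *
p,D=eyes.snapshot("scene");cv2.imwrite("pics/s2.png",p);P=cloud("scene",D);P0=cloud("scene",np.load("scene0.npz")["d"])
for x,y,r in((498,349,15),(434,-78,7),(635,165,6)):
  for Q in(P0,P):
    q=Q.reshape(-1,3); k=(np.hypot(q[:,0]-x,q[:,1]-y)<r)&(q[:,2]<60)&(q[:,2]>33); print(k.sum(),np.median(q[k],0).round(1))
```

```text
210 [497.6 348.9  50.5]
205 [497.8 349.   42. ]
36 [431.8 -77.9  51.2]
28 [433.1 -77.5  42.7]
18 [634.5 165.5  50.9]
16 [634.5 164.7  41.7]
```

View pics/s2.png

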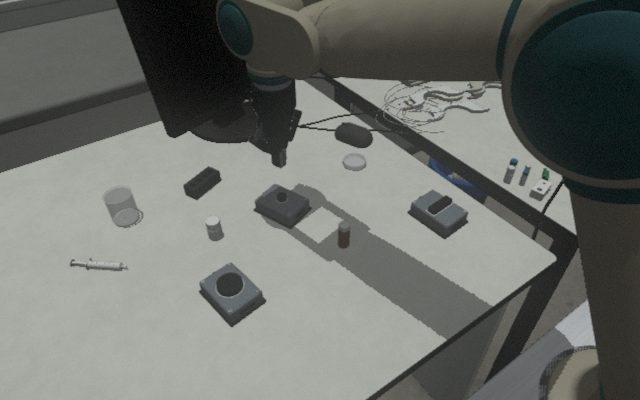

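All three keys are down 8.5 to 9 mm, at (230,285), (440,205) and (281,197). The vial, bottle and dish have not moved, and the arm is clear.

```bash
python3 -c "
from cell import robot
print(robot.close_job())"
```

```text
the job is handed in; nothing more can be done
None
```

The mains, pump and lamp keys were pressed in that order; each stayed down about 8.5–9 mm, the vial, bottle and dish were not touched, and the job was handed in at about 16 s.

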